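Close the satellite electronics tray with its black top panel

TASK

Pick up the black top panel by its orange grip, carry it over the open electronics tray and lower it level onto the tray's two guide pins, either way round, until it lies flat on the rim all round. Hold on to it until it is down (do not drop it onto the pins), then let go and move clear. Leave the bare silver cover plate, which has the same orange grip, where it lies.

Things in the scene. Friction and masses are not known exactly. Their poses are not given: they have to be found in the camera images.
- panel_grip (a point): Mid-point of the orange grip bar (16 x, 70 y, 30 mm high, on short legs) fixed over the centre of the loose black panel: 130 x, 200 y, 6 mm thick, 0.25-0.5 kg, flat on the bench, two 22 mm through holes at y = +-70 mm, two silver patches. The point is 36 mm above the panel's underside, 15 mm below the bar's top. y runs along the bar through both holes, z up. Same after a half turn.
- tray_rim (a point): Centre of the fixed open tray at rim height, 62 mm above the bench: black box 130 x, 200 y, 50 mm high, green board inside, on a silver base 145 x 220 x 12 mm. Two steel pins at y = +-70 mm rise 38 mm above the rim, 14 mm thick for the first 10 mm, then tapering to 5 mm at the tip. y runs through the pins, z up. With the panel home, its grip point is 36 mm above this point.
- cover_grip (a point): Mid-point of the orange grip bar on the bare silver cover plate, which is not wanted: a loose plate of the same size, with the same grip, heights and axes as the black panel, but silver and without pin holes.

How it is judged:
By the outcome, as a careful person would: the job done as asked, in the order asked, and still so for the second after the job is handed in, with the robot touching nothing.
It also fails if it takes over 51 s, if anything falls off the work surface, if the arm or the gripper's body presses on something with over 40 N, if the wrist force passes 120 N, or if a joint passes its speed limit or range.

ROBOT

A 6-joint arm with a two-finger parallel gripper is mounted at the origin on the work surface. World frame = base frame: x ahead of the robot, y to its left, z up, the work surface at z = 0. Lengths are in m, angles in rad, forces in N, time in s.
With the tool pointing down it reaches from about 0.35 to 0.775 m from the base axis. Payload 7.3 kg.
Tool frame: the origin (TCP) lies at the very end of the fingers, on their centre line; the grasp point (between the pads) lies 19 mm behind it; z points along the fingers, y is the line along which they close (so a half turn about z gives the same grasp; the last joint's range is limited). The gripper opens to 92 mm and grips with 3 to 60 N. Pads are 19 mm wide; open, the fingers measure 130 mm over their backs; the gripper's body (75 mm by 190 mm) begins 47 mm behind the grasp point.
Start: joints at [1.028, 0.342, 1.524, -0, 1.275, -0.146], TCP at [0.203, 0.484, 0.227] pointing down, gripper open.
Joint ranges: [-2.53, 2.53], [-0.77, 2.02], [0.04, 2.7], [-1, 4.14], [0.28, 2.66], [-3.11, 3.11]. Speed limits (rad/s): [2.57, 2.57, 3.14, 3.14, 3.14, 3.14].

INTERFACE

Orientations are given as [roll, pitch, yaw] about the fixed x, y, z axes, in that order (R = Rz(yaw) Ry(pitch) Rx(roll)).
In Python, from cell import * gives the robot as it stands.
- The arm moves only by the tool step_arm, never from a script. Its argument "commands" is a list of rows, each a list of 7 numbers: the opening, from 0 (shut) to 1 (fully open), then the shift along the world's x, y, z in cm, then the turn, a rotation vector about the world's x, y, z in rad. A call has 1 to 5 rows; each row is the pose to reach, as a shift and turn from the pose commanded when the call began; what a row does not reach only later rows make up. A row lasts 1/12 s, in which the tool goes at most 41.7 mm and 7.16 degrees, less where a joint would pass 70% of its speed; a pose out of reach is approached as far as the arm can. A call with a gripper value outside its range is refused whole. The fingers move at their own pace and stop on an object; "grip_force" is the grip in N (left out, the last holds). Time passes only in rows, so rows that repeat a pose let the fingers close. It gives the time, the measured TCP pose, the force, the opening and the grip force at its end, in the units of the state.
- observe(): the state, without advancing time (a new reading comes with each control period).
- read_camera(name): name is "scene" or "side" or "wrist"; returns the picture (420x560x3 uint8, red, green, blue); there is no depth.
- camera_model(name): a dict with "vfov" (degrees; the focal length in pixels is half the picture's height over the tangent of half this angle, whatever the lens; pixels are square), "cx", "cy" (the principal point, pixels), "world_to_cam" (4x4, takes a point from world to camera coordinates). Camera axes: x right, y up, looking along -z (the intrinsics and any distortion apply to the point x, -y, -z); pixel columns grow to the right and rows downward; lengths in m; the calibration is good to about 2 mm. A picture is of the moment at which its call begins: read the wrist's pose just before it. camera_model takes no time and is no camera call; for the wrist camera it gives the pose at the moment of the call.
- hand_in(): hands the job in; it is judged then, once.
The state is a dict: "time": time; "qpos": joint angles; "qvel": joint speeds; "joint_efforts": joint torques, N m; "tool_pos": TCP position; "tool_rot": TCP orientation; "contact_force": force on the tool from outside, world axes, zero at the start; "torque": the same for the moment, N m; "opening": finger opening in m; "grip_force": force on a finger pad.
Only numpy, scipy, OpenCV 4.12 (cv2) and the standard library are available. Lean on these libraries where they do the work, as an engineer would, in place of code of your own. Each camera call takes 0.05 s, during which the arm holds its last target. There are 200 camera calls.

## Working session

There is one attempt and no reset: what is moved stays moved. The work goes in short steps, Python scripts to look and compute and a tool call to move; the robot and the scene stay as the last step left them, time stands still between calls to the robot, and variables do not carry over. Pictures are saved under pics/ and viewed, at most 10 in all, crops included, and the job is handed in when it is done.

Besides the shell and the picture viewer there is one more tool, called after "Request:" as a command line: name --pt "numbers of a row" for each row, then --argument value for the rest. step_arm: Moves the arm, as the interface text tells. Its arguments: {"type":"object","properties":{"commands":{"type":"array"},"grip_force":{"type":"number"}},"required":["commands"]}

```bash
mkdir -p pics; ls; python3 - <<'E'
from cell import *
import cv2, numpy as np
s=observe(); print({k:np.round(v,3).tolist() for k,v in s.items()})
for n in ["scene","side","wrist"]:
    m=camera_model(n); print(n,{k:(np.round(v,4).tolist() if not isinstance(v,str) else v) for k,v in m.items()})
    cv2.imwrite(f"pics/{n}0.png",read_camera(n)[:,:,::-1])
a=cv2.imread("pics/scene0.png");b=cv2.imread("pics/side0.png")
E
```

```text
pics
{'time': 0.0, 'qpos': [1.028, 0.343, 1.525, 0.0, 1.275, -0.146], 'qvel': [0.001, 0.001, -0.002, -0.001, 0.0, -0.001], 'joint_efforts': [0.0, -43.125, -24.422, 0.072, 0.056, -0.0], 'tool_pos': [0.203, 0.484, 0.226], 'tool_rot': [-3.14, -0.0, 2.745], 'contact_force': [0.065, 0.219, 1.13], 'torque': [-0.034, -0.0, -0.001], 'grip_force': 0.0, 'opening': 0.092}
scene {'vfov': 52.3306, 'cx': 281.8636, 'cy': 205.8653, 'world_to_cam': [[0.1282, 0.9917, 0.0032, -0.0761], [-0.6815, 0.0857, 0.7268, 0.2949], [0.7205, -0.0954, 0.6869, -1.4578], [0.0, 0.0, 0.0, 1.0]]}
side {'vfov': 45.5833, 'cx': 279.2964, 'cy': 207.5194, 'world_to_cam': [[0.9423, -0.3346, -0.0117, -0.4982], [0.1744, 0.4608, 0.8702, -0.181], [-0.2858, -0.822, 0.4926, -0.9162], [0.0, 0.0, 0.0, 1.0]]}
wrist {'vfov': 60.6673, 'cx': 283.8314, 'cy': 206.0167, 'world_to_cam': [[0.3874, 0.9219, -0.0006, -0.5241], [-0.8867, 0.3724, -0.2742, 0.0341], [-0.2525, 0.1067, 0.9617, -0.3914], [0.0, 0.0, 0.0, 1.0]]}
```

View pics/scene0.png

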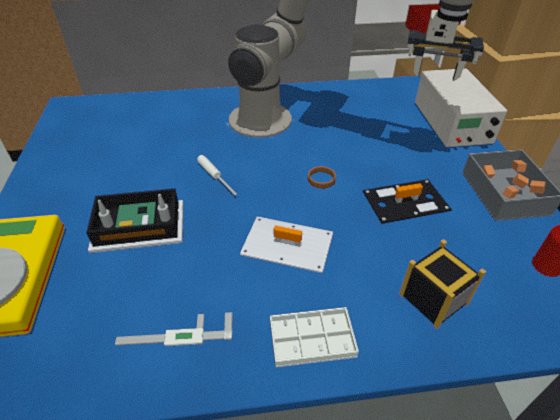

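View pics/side0.png

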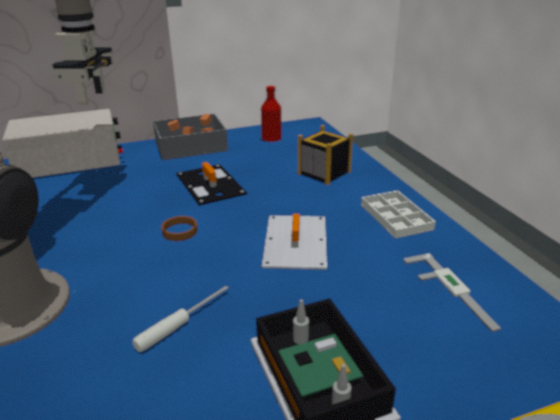

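Scene: black panel grip near (408,192), cover near (288,233), tray at (135,215) with pin tips near (100,198) and (160,196). Side: panel grip (209,173), tray pins (301,302) and (343,368). I'll zoom in for corners and pin tips.

```bash
python3 - <<'E'
import cv2, numpy as np
def crop(n,x,y,w,h,):
    a=cv2.imread(f"pics/{n}0.png")[y:y+h,x:x+w]
    a=cv2.resize(a,(400,300),interpolation=cv2.INTER_CUBIC); 
    for i in range(0,w,20):
        cv2.putText(a,str(x+i),(int(i*400/w),8),0,.3,(0,255,255),1); cv2.line(a,(int(i*400/w),10),(int(i*400/w),16),(0,255,255),1)
    for i in range(20,h,20):
        cv2.putText(a,str(y+i),(0,int(i*300/h)),0,.3,(0,255,255),1); cv2.line(a,(20,int(i*300/h)),(26,int(i*300/h)),(0,255,255),1)
    return a
A=np.hstack([crop("scene",350,160,120,90),crop("scene",80,175,120,90)])
B=np.hstack([crop("side",160,145,100,75),crop("side",245,285,168,126)])
cv2.imwrite("pics/crops0.png",np.vstack([A,B]))
E
```

```text
(no output)
```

View pics/crops0.png

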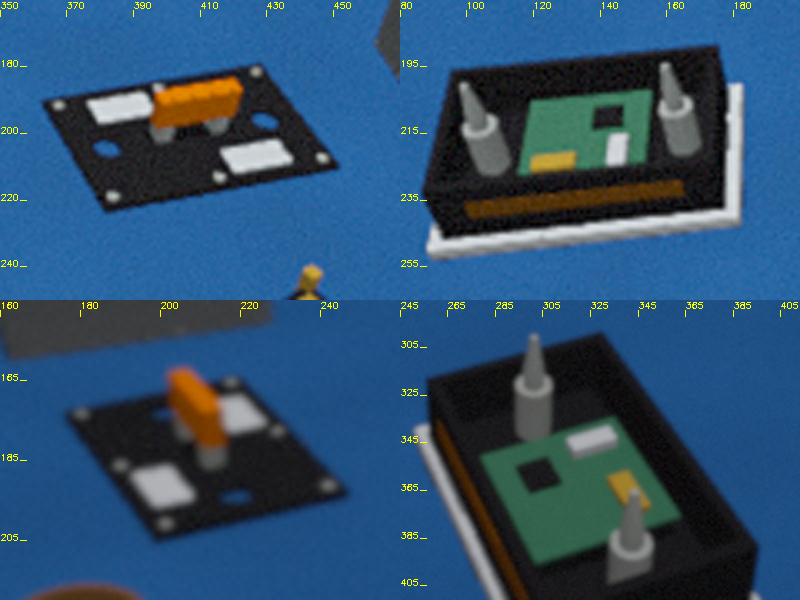

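Crop shows panel corners in scene (363,191),(429,180),(452,210),(382,224); pin tips scene (99,200.5),(159,195), side (301,300.5),(343,365).

```bash
cat > h.py <<'E'
from cell import *
import numpy as np, cv2
from scipy.optimize import least_squares
def proj(m,P,k=0):
    c=(m["world_to_cam"]@np.c_[P,np.ones(len(P))].T)[:3]
    f=210/np.tan(np.radians(m["vfov"]/2)); u=c[0]/-c[2]; v=-c[1]/-c[2]; d=1+k*(u*u+v*v)
    return np.c_[m["cx"]+f*u*d, m["cy"]+f*v*d]
def place(p,L):  # local pts -> world
    c,s=np.cos(p[2]),np.sin(p[2]); L=np.array(L,float)
    return np.c_[p[0]+c*L[:,0]-s*L[:,1], p[1]+s*L[:,0]+c*L[:,1], L[:,2]]
def fit(obs,p0,k=None):  # obs: [(model, local pts, pixels)]
    f=lambda p:np.concatenate([(proj(m,place(p,L),0 if k is None else k[i])-np.array(u)).ravel() for i,(m,L,u) in enumerate(obs)])
    r=least_squares(f,p0,loss="soft_l1"); return r.x,np.round(f(r.x).reshape(-1,2),1).tolist()
E
python3 - <<'E'
from h import *
S,D=camera_model("scene"),camera_model("side")
print([k for k in S])
C=lambda z,o:[[(-.065,-.1,z),(-.065,.1,z),(.065,.1,z),(.065,-.1,z)][i] for i in o]
H=lambda z:[(0,-.07,z),(0,.07,z)]
pS=[(362.9,190.6),(428.6,179.8),(452,210.1),(381.8,223.6),(382.1,204.7),(429.5,196.3)]
pD=[(199.25,205.25),(176.5,173.25),(220,164.25),(247,193)]
# side: determine order by world nearest-> try all rolls
tS=[(98.9,200.5),(159.2,194.8),(96.2,196.6),(175.4,189.1),(87.2,232)]
tD=[(343.3,364.8),(301.3,300.5),(256.8,318.6),(329.8,298.9),(394.5,389.2)]
oS=(S,C(.006,[0,1,2,3])+H(.004),pS)
for r in range(4):
    u=[pD[(i+r)%4] for i in range(4)]
    for nm,o in (("rev",u[::-1]),("fwd",u)):
        x,res=fit([oS,(D,C(.006,[0,1,2,3]),o)],[.45,.2,0.2])
        if np.abs(res).mean()<4: print("panel",nm,r,x.round(4),res)
print("panel scene only",fit([oS],[.45,.2,.2]))
a=(S,H(.1)+C(.062,[0,1,3]),tS); a=(S,H(.1)+C(.062,[0,1]),tS[:4])
b=(D,H(.1)+C(.062,[0]),tD[:3])
print("tray S",fit([a],[.45,-.2,0])); 
for o in ([3,0,1],[0,1,2],[2,3,0],[1,0,3],[1,2,3]):
  x,res=fit([a,(D,H(.1)+[C(.062,[0,1,2,3])[i] for i in o],tD)],[.45,-.2,0]); print(o,x.round(4),np.abs(res).mean(),res if np.abs(res).mean()<5 else "")
E
```

```text
['vfov', 'cx', 'cy', 'world_to_cam']
panel fwd 0 [0.4603 0.3562 0.1164] [[-0.4, -0.3], [-0.5, -0.5], [-0.0, -0.1], [-0.2, -0.7], [-0.1, -0.0], [-0.0, 0.0], [-0.1, -1.8], [-0.0, -0.8], [0.5, -0.8], [0.7, -0.9]]
panel scene only (array([0.46133006, 0.3563531 , 0.11591405]), [[-0.2, -0.0], [-0.2, -0.3], [0.2, 0.1], [-0.0, -0.4], [0.1, 0.2], [0.2, 0.3]])
tray S (array([ 0.4683064 , -0.35037179,  0.01225649]), [[0.1, 0.4], [0.2, 0.7], [-0.8, -0.9], [0.4, -0.5]])
[3, 0, 1] [ 0.4695 -0.3491  0.0407] 31.433333333333337 
[0, 1, 2] [ 0.503  -0.3635 -0.59  ] 19.2 
[2, 3, 0] [ 0.4523 -0.3224  0.8888] 18.416666666666668 
[1, 0, 3] [ 0.4682 -0.351   0.0206] 8.483333333333333 
[1, 2, 3] [ 0.467  -0.3518  0.0149] 0.6555555555555554 [[-0.4, 0.1], [-0.4, 0.3], [-1.4, -1.1], [-0.2, -0.8], [-0.7, 0.7], [0.1, -0.3], [-0.8, -1.5], [0.6, -1.1], [0.6, -0.7]]
```

Fits are subpixel and consistent: panel (0.461, 0.356), yaw 0.116; tray (0.4675, -0.351), yaw 0.014. The tool needs yaw ≈1.687, so I'll move above the panel.

Request:
step_arm --pt "1 2.6 -1.3 0 0 0 -0.106" --pt "1 5.2 -2.6 0 0 0 -0.212" --pt "1 7.8 -3.9 0 0 0 -0.318" --pt "1 10.4 -5.2 0 0 0 -0.424" --pt "1 13 -6.4 0 0 0 -0.53"

```text
time: 0.57
tool_pos: [0.3338, 0.4193, 0.2265]
tool_rot: [-3.141, 0.0, 2.21]
contact_force: [-0.7, -0.1, 0.7]
opening: 0.0916
grip_force: 0.0
```

Request:
step_arm --pt "1 2.6 -1.3 -0.4 0 0 -0.106" --pt "1 5.2 -2.6 -0.8 0 0 -0.212" --pt "1 7.8 -3.9 -1.2 0 0 -0.318" --pt "1 10.4 -5.2 -1.6 0 0 -0.424" --pt "1 12.8 -6.4 -2 0 0 -0.528"

```text
time: 0.98
tool_pos: [0.4622, 0.3552, 0.2062]
tool_rot: [-3.141, 0.0, 1.681]
contact_force: [-0.6, 1.0, -0.3]
opening: 0.0915
grip_force: 0.0
```

Request:
step_arm --pt "1 0 0 -2 0 0 0" --pt "1 0 0 -4 0 0 0" --pt "1 0 0 -5 0 0 0" --pt "1 0 0 -5 0 0 0"

```text
time: 1.32
tool_pos: [0.4595, 0.3553, 0.154]
tool_rot: [-3.137, 0.002, 1.687]
contact_force: [-0.1, 0.1, -0.5]
opening: 0.0919
grip_force: 0.0
```

```bash
python3 - <<'E'
from h import *
s=observe(); print(s["time"],s["tool_pos"],s["tool_rot"],s["qpos"])
m=camera_model("wrist"); cv2.imwrite("pics/w1.png",read_camera("wrist")[:,:,::-1])
p=[.461,.356,.116]
print(proj(m,place(p,[(-.065,-.1,.006),(-.065,.1,.006),(.065,.1,.006),(.065,-.1,.006),(0,-.07,.006),(0,.07,.006),(0,-.035,.051),(0,.035,.051)])).round(1).tolist())
E
```

```text
1.3167 [0.45950838 0.35532937 0.15400603] [-3.13652477e+00  2.28640836e-03  1.68671981e+00] [ 5.26366990e-01  5.10134276e-01  1.46644933e+00 -8.06994278e-05
  1.17056832e+00  4.10480951e-01]
[[218.6, 291.7], [205.9, 68.6], [367.9, 68.4], [354.6, 291.8], [286.6, 262.9], [286.8, 107.3], [286.8, 246.6], [286.9, 157.6]]
```

View pics/w1.png

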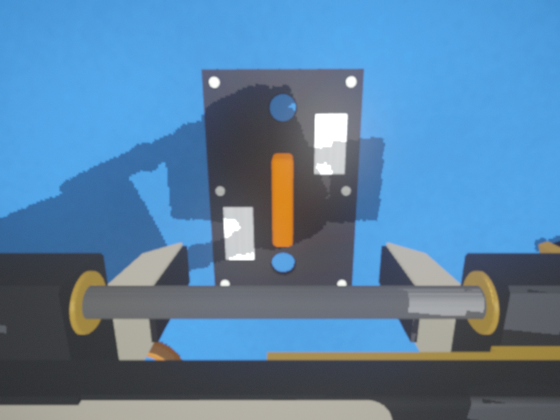

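The wrist view agrees: holes at (283,107) and (283,262), against predicted (286.7,107) and (286.7,263). Panel x is therefore about 3 mm lower, ≈0.458. Descending onto the bar.

Request:
step_arm --pt "1 -0.1 0.05 -3 0 0 0" --pt "1 -0.1 0.05 -6 0 0 0" --pt "1 -0.1 0.05 -9 0 0 0" --pt "1 -0.1 0.05 -11 0 0 0" --pt "1 -0.1 0.05 -12 0 0 0"

```text
time: 1.78
tool_pos: [0.459, 0.3568, 0.0353]
tool_rot: [-3.14, 0.001, 1.688]
contact_force: [-1.0, -0.6, -1.2]
opening: 0.0918
grip_force: 0.0
```

Request:
step_arm --pt "1 0 0 -0.8 0 0 0" --pt "1 0 0 -1.6 0 0 0" --pt "1 0 0 -1.6 0 0 0"

```text
time: 2.03
tool_pos: [0.4599, 0.3569, 0.0206]
tool_rot: [3.141, -0.0, 1.687]
contact_force: [-1.1, 0.6, 0.5]
opening: 0.0916
grip_force: 0.0
```

Request:
step_arm --pt "0.5 0 0 -0.2 0 0 0" --pt "0.3 0 0 -0.2 0 0 0" --pt "0 0 0 -0.2 0 0 0" --pt "0 0 0 -0.2 0 0 0" --pt "0 0 0 -0.2 0 0 0" --grip_force 45

```text
time: 2.45
tool_pos: [0.4601, 0.3569, 0.0193]
tool_rot: [3.141, -0.0, 1.687]
contact_force: [0.5, -0.2, -0.6]
opening: 0.0633
grip_force: 0.0
```

Request:
step_arm --pt "0 0 0 0 0 0 0" --pt "0 0 0 0 0 0 0" --pt "0 0 0 0 0 0 0" --pt "0 0 0 0 0 0 0" --pt "0 0 0 0 0 0 0"

```text
time: 2.87
tool_pos: [0.4599, 0.3567, 0.0187]
tool_rot: [3.142, 0.0, 1.687]
contact_force: [0.7, -0.2, 0.9]
opening: 0.0298
grip_force: 0.0
```

Request:
step_arm --pt "0 0 0 0 0 0 0" --pt "0 0 0 0 0 0 0" --pt "0 0 0 0 0 0 0" --pt "0 0 0 0 0 0 0" --pt "0 0 0 0 0 0 0"

```text
time: 3.28
tool_pos: [0.4592, 0.3566, 0.0187]
tool_rot: [-3.14, 0.0, 1.687]
contact_force: [-4.5, -0.6, 3.2]
opening: 0.0159
grip_force: 45.0
```

Request:
step_arm --pt "0 0 0 0.5 0 0 0" --pt "0 0 0 1 0 0 0" --pt "0 0 0 2 0 0 0" --pt "0 0 0 3 0 0 0" --pt "0 0 0 5 0 0 0"

```text
time: 3.7
tool_pos: [0.4592, 0.3561, 0.0684]
tool_rot: [-3.139, 0.001, 1.687]
contact_force: [0.2, -0.7, -3.4]
opening: 0.0158
grip_force: 45.0
```

Gripped (15.9 mm, 45 N) and lifted. Raising and carrying to above the tray.

Request:
step_arm --pt "0 0 0 3 0 0 0" --pt "0 0 0 6 0 0 0" --pt "0 0 -1 9 0 0 0" --pt "0 0 -3 11.5 0 0 0" --pt "0 0 -5.5 13 0 0 0"

```text
time: 4.12
tool_pos: [0.4609, 0.3026, 0.2031]
tool_rot: [3.135, -0.002, 1.689]
contact_force: [1.0, -0.1, -3.7]
opening: 0.0159
grip_force: 45.0
```

Request:
step_arm --pt "0 0 -3 0 0 0 -0.01" --pt "0 0.1 -6 0 0 0 -0.02" --pt "0 0.1 -9.3 0 0 0 -0.03" --pt "0 0.2 -12.6 0 0 0 -0.04" --pt "0 0.2 -15.9 0 0 0 -0.05"

```text
time: 4.53
tool_pos: [0.4619, 0.1413, 0.2]
tool_rot: [3.139, 0.0, 1.637]
contact_force: [0.4, 0.3, -3.4]
opening: 0.0155
grip_force: 45.0
```

Request:
step_arm --pt "0 0.1 -3.3 0 0 0 -0.01" --pt "0 0.1 -6.6 0 0 0 -0.02" --pt "0 0.2 -9.9 0 0 0 -0.03" --pt "0 0.2 -13.2 0 0 0 -0.04" --pt "0 0.3 -16.5 0 0 0 -0.05"

```text
time: 4.95
tool_pos: [0.4647, -0.0239, 0.2]
tool_rot: [3.14, 0.0, 1.586]
contact_force: [1.2, 0.9, -3.7]
opening: 0.0157
grip_force: 45.0
```

Request:
step_arm --pt "0 0 -3.3 0 0 0 0" --pt "0 0.1 -6.6 0 0 0 0" --pt "0 0.1 -9.9 0 0 0 0" --pt "0 0.2 -13.2 0 0 0 0" --pt "0 0.2 -16.5 0 0 0 0"

```text
time: 5.37
tool_pos: [0.4668, -0.1891, 0.2]
tool_rot: [3.14, 0.001, 1.587]
contact_force: [0.8, 0.1, -4.3]
opening: 0.0156
grip_force: 45.0
```

Request:
step_arm --pt "0 0 -3.3 0 0 0 0" --pt "0 0 -6.6 0 0 0 0" --pt "0 0 -9.9 0 0 0 0" --pt "0 0 -12.5 0 0 0 0" --pt "0 0 -14.5 0 0 0 0"

```text
time: 5.78
tool_pos: [0.4665, -0.335, 0.1998]
tool_rot: [3.14, 0.002, 1.585]
contact_force: [0.5, 0.1, -3.1]
opening: 0.016
grip_force: 45.0
```

Request:
step_arm --pt "0 0 -1 0 0 0 0" --pt "0 0 -1.6 0 0 0 0" --pt "0 0 -1.6 0 0 0 0" --pt "0 0 -1.6 0 0 0 0"

```text
time: 6.12
tool_pos: [0.4669, -0.3473, 0.1989]
tool_rot: [3.142, -0.001, 1.587]
contact_force: [-1.4, -0.3, -3.2]
opening: 0.0157
grip_force: 45.0
```

```bash
python3 - <<'E'
from h import *
s=observe(); print(s["time"],s["tool_pos"],s["tool_rot"],s["opening"],s["contact_force"],s["torque"])
for n in ("scene","side","wrist"): cv2.imwrite(f"pics/{n}2.png",read_camera(n)[:,:,::-1])
a=cv2.imread("pics/scene2.png")[60:270,20:300];b=cv2.imread("pics/side2.png")[150:420,200:560]
c=cv2.imread("pics/wrist2.png")
r=lambda i:cv2.resize(i,(400,300),interpolation=cv2.INTER_CUBIC)
cv2.imwrite("pics/m2.png",np.vstack([np.hstack([r(a),r(b)]),np.hstack([r(c),r(c)*0])]))
E
```

```text
6.1167 [ 0.4669196  -0.34728796  0.19892233] [ 3.14155458e+00 -6.53568874e-04  1.58717500e+00] 0.015690463811016367 [-1.43337937 -0.30228017 -3.20483052] [-0.06683831  0.01335045  0.0521821 ]
```

View pics/m2.png

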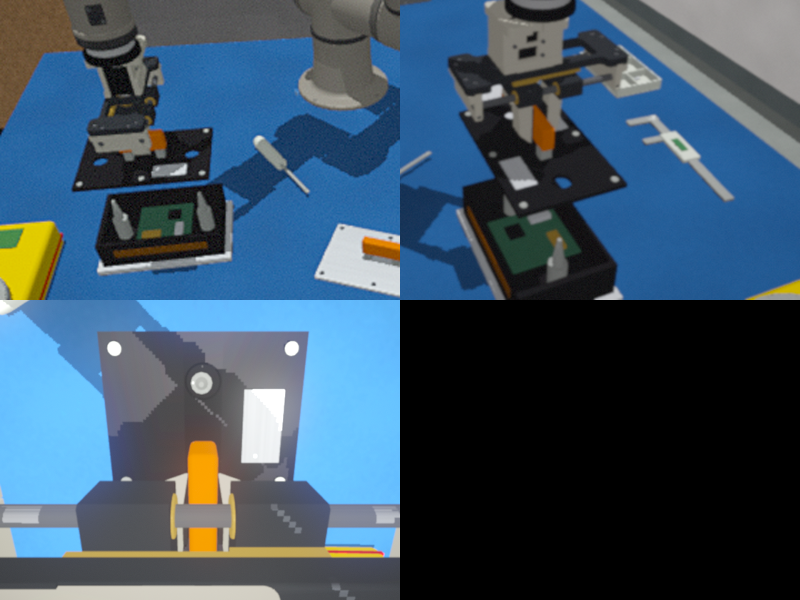

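The montage shows the panel held level about 70 mm above the tray, with one pin visible inside its hole in the wrist view (≈(202,82) in that crop). Lowering to just above the pin tips for the fine check.

Request:
step_arm --pt "0 0 -0.2 -2 0 0 0" --pt "0 -0.1 -0.4 -4 0 0 0" --pt "0 -0.1 -0.4 -6 0 0 0" --pt "0 -0.1 -0.4 -6.7 0 0 0" --pt "0 -0.1 -0.4 -6.7 0 0 0"

```text
time: 6.68
tool_pos: [0.4652, -0.3508, 0.13]
tool_rot: [-3.139, -0.003, 1.588]
contact_force: [0.1, 0.1, -3.9]
opening: 0.0163
grip_force: 45.0
```

Request:
step_arm --pt "0 0 0 0 0 0 0" --pt "0 0 0 0 0 0 0"

```text
time: 6.85
tool_pos: [0.4667, -0.3526, 0.1332]
tool_rot: [3.14, 0.002, 1.587]
contact_force: [-0.1, 0.2, -3.6]
opening: 0.0156
grip_force: 45.0
```

```bash
python3 - <<'E'
from h import *
s=observe(); print(s["time"],s["tool_pos"],s["tool_rot"],s["opening"],s["contact_force"],s["torque"])
for n in ("scene","side","wrist"): 
    m=camera_model(n); cv2.imwrite(f"pics/{n}3.png",read_camera(n)[:,:,::-1])
    x,y,z=s["tool_pos"]; yaw=s["tool_rot"][2]-np.pi/2; zb=z-.0187
    print(n,"holes top",proj(m,place([x,y,yaw],[(0,-.07,zb+.006),(0,.07,zb+.006)])).round(1).tolist(),"tips",proj(m,place([.4665,-.351,.014],[(0,-.07,.1),(0,.07,.1)])).round(1).tolist())
def crop(n,x,y,w,h):
    a=cv2.imread(f"pics/{n}3.png")[y:y+h,x:x+w]
    a=cv2.resize(a,(400,300),interpolation=cv2.INTER_CUBIC)
    for i in range(0,w,20):
        cv2.putText(a,str(x+i),(int(i*400/w),8),0,.3,(0,255,255),1); cv2.line(a,(int(i*400/w),10),(int(i*400/w),16),(0,255,255),1)
    for i in range(20,h,20):
        cv2.putText(a,str(y+i),(0,int(i*300/h)),0,.3,(0,255,255),1); cv2.line(a,(20,int(i*300/h)),(26,int(i*300/h)),(0,255,255),1)
    return a
cv2.imwrite("pics/m3.png",np.vstack([np.hstack([crop("scene",60,150,140,105),crop("side",240,260,180,135)]),np.hstack([crop("wrist",220,70,120,90),crop("wrist",80,20,400,300)])]))
E
```

```text
6.85 [ 0.46666065 -0.35259529  0.13319948] [3.13976367e+00 1.76785405e-03 1.58722472e+00] 0.01560182960321972 [-0.08965559  0.16287856 -3.64285219] [-0.12017952  0.06192367 -0.06072198]
scene holes top [[95.6, 194.1], [156.8, 188.6]] tips [[98.9, 200.4], [159.2, 194.9]]
side holes top [[343.5, 354.6], [301.5, 290.1]] tips [[341.9, 365.1], [301.0, 300.0]]
wrist holes top [[284.6, 365.1], [284.4, 111.4]] tips [[283.9, 339.9], [284.3, 107.3]]
```

View pics/m3.png

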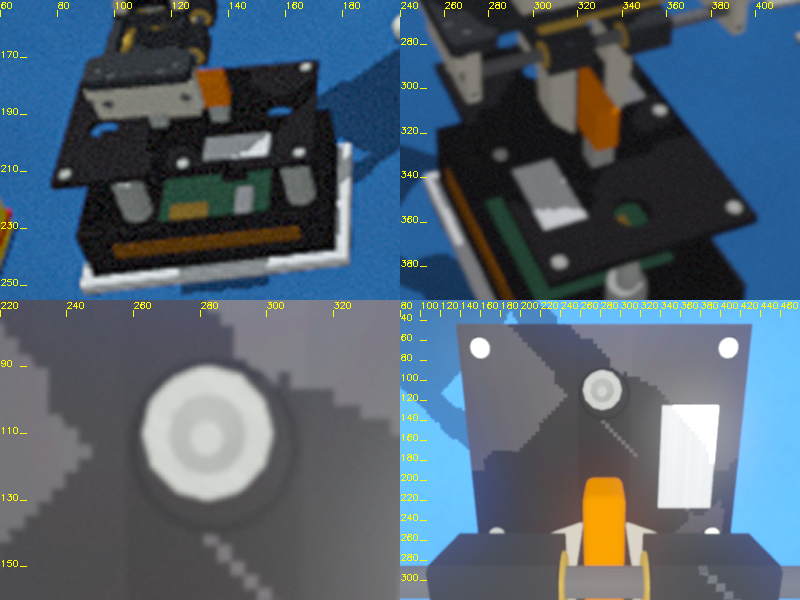

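Wrist close-up: pin tip at (282,111), hole centre at (284,113.5), so about 1 mm off. Side and scene both say the panel is ~1.5 mm too far in +x. Correcting x by -1.3 mm and lowering gently past the tips.

Request:
step_arm --pt "0 -0.13 0.03 0 0 0 0" --pt "0 -0.13 0.03 -0.7 0 0 0" --pt "0 -0.13 0.03 -1.4 0 0 0" --pt "0 -0.13 0.03 -2 0 0 0" --pt "0 -0.13 0.03 -2 0 0 0"

```text
time: 7.42
tool_pos: [0.4637, -0.3512, 0.1097]
tool_rot: [-3.139, -0.002, 1.587]
contact_force: [0.0, -0.6, -5.1]
opening: 0.0159
grip_force: 45.0
```

Request:
step_arm --pt "0 0 0 -0.4 0 0 0" --pt "0 0 0 -0.8 0 0 0" --pt "0 0 0 -1.2 0 0 0" --pt "0 0 0 -1.2 0 0 0"

```text
time: 7.75
tool_pos: [0.4642, -0.3516, 0.0987]
tool_rot: [-3.141, -0.001, 1.587]
contact_force: [-0.7, -0.1, -3.2]
opening: 0.0158
grip_force: 45.0
```

```bash
python3 - <<'E'
from h import *
s=observe(); print(s["time"],s["tool_pos"],s["tool_rot"],s["opening"],s["contact_force"],s["torque"])
for n in ("scene","side","wrist"): cv2.imwrite(f"pics/{n}4.png",read_camera(n)[:,:,::-1])
def crop(n,x,y,w,h):
    return cv2.resize(cv2.imread(f"pics/{n}4.png")[y:y+h,x:x+w],(400,300),interpolation=cv2.INTER_CUBIC)
cv2.imwrite("pics/m4.png",np.vstack([np.hstack([crop("scene",60,150,140,105),crop("side",240,260,180,135)]),np.hstack([crop("wrist",220,70,120,90),crop("side",320,340,60,45)])]))
E
```

```text
7.75 [ 0.46420574 -0.35161813  0.0987123 ] [-3.14056424e+00 -1.14634671e-03  1.58672488e+00] 0.01576125771439801 [-0.67949865 -0.10551647 -3.22848205] [-0.11892585  0.06357897 -0.02108153]
```

View pics/m4.png

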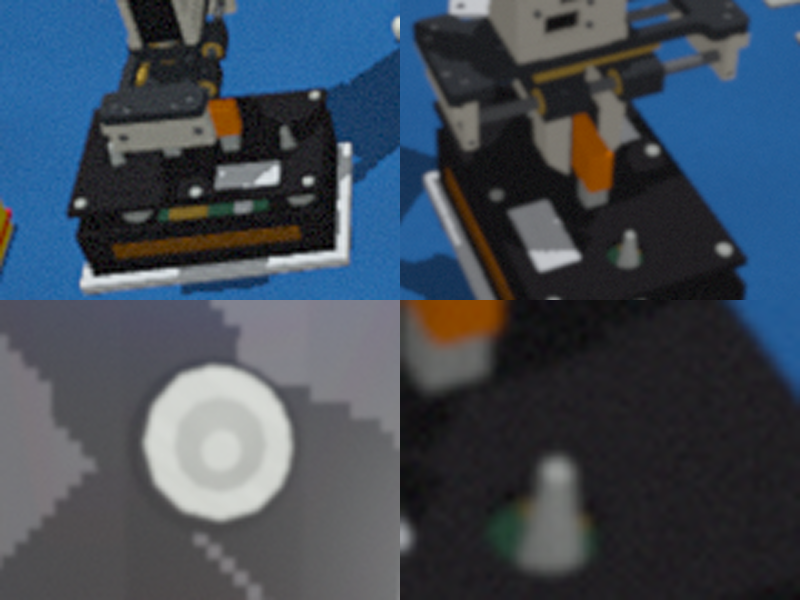

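Both pins are through their holes with no contact force. The −y pin sits slightly to +x in its hole (side view), so I'll apply a small x and yaw correction while lowering slowly.

Request:
step_arm --pt "0 0.1 0 0 0 0 0.013" --pt "0 0.1 0 -0.3 0 0 0.013" --pt "0 0.1 0 -0.6 0 0 0.013" --pt "0 0.1 0 -0.9 0 0 0.013" --pt "0 0.1 0 -0.9 0 0 0.013"

```text
time: 8.32
tool_pos: [0.4652, -0.3516, 0.0899]
tool_rot: [-3.141, -0.001, 1.6]
contact_force: [0.3, 0.1, -3.1]
opening: 0.0157
grip_force: 45.0
```

Request:
step_arm --pt "0 0 0 -0.2 0 0 0" --pt "0 0 0 -0.4 0 0 0" --pt "0 0 0 -0.6 0 0 0" --pt "0 0 0 -0.6 0 0 0"

```text
time: 8.65
tool_pos: [0.4654, -0.3518, 0.0842]
tool_rot: [-3.141, -0.001, 1.6]
contact_force: [0.2, -0.6, -3.5]
opening: 0.0159
grip_force: 45.0
```

Request:
step_arm --pt "0 0 0 -0.1 0 0 0" --pt "0 0 0 -0.2 0 0 0" --pt "0 0 0 -0.3 0 0 0" --pt "0 0 0 -0.3 0 0 0"

```text
time: 8.98
tool_pos: [0.4655, -0.3519, 0.0815]
tool_rot: [-3.141, -0.0, 1.6]
contact_force: [0.2, 1.3, -3.5]
opening: 0.0157
grip_force: 45.0
```

Request:
step_arm --pt "0 0 0 -0.05 0 0 0" --pt "0 0 0 -0.05 0 0 0" --pt "0 0 0 -0.05 0 0 0"

```text
time: 9.23
tool_pos: [0.4656, -0.352, 0.0813]
tool_rot: [3.141, 0.0, 1.6]
contact_force: [-0.4, -0.4, -4.1]
opening: 0.016
grip_force: 45.0
```

Still no contact, at about the expected home height; creeping down until the force shows it.

Request:
step_arm --pt "0 0 0 -0.05 0 0 0" --pt "0 0 0 -0.1 0 0 0" --pt "0 0 0 -0.1 0 0 0"

```text
time: 9.48
tool_pos: [0.4657, -0.352, 0.0807]
tool_rot: [3.141, 0.0, 1.6]
contact_force: [-0.9, 1.1, 0.1]
opening: 0.0157
grip_force: 45.0
```

Request:
step_arm --pt "0 0 0 -0.05 0 0 0" --pt "0 0 0 -0.05 0 0 0" --pt "0 0 0 -0.05 0 0 0"

```text
time: 9.73
tool_pos: [0.4657, -0.352, 0.0807]
tool_rot: [3.141, 0.001, 1.6]
contact_force: [-2.0, 2.7, 5.6]
opening: 0.0161
grip_force: 45.0
```

Contact (≈9 N) exactly at the expected home height, 0.0807. Releasing.

Request:
step_arm --pt "0.3 0 0 0 0 0 0" --pt "0.5 0 0 0 0 0 0" --pt "0.8 0 0 0 0 0 0" --pt "0.8 0 0 0 0 0 0" --pt "0.8 0 0 0 0 0 0"

```text
time: 10.15
tool_pos: [0.4656, -0.3521, 0.0797]
tool_rot: [3.141, 0.0, 1.6]
contact_force: [-1.5, -0.7, -0.7]
opening: 0.0446
grip_force: 0.0
```

Request:
step_arm --pt "0.8 0 0 0 0 0 0" --pt "0.8 0 0 0 0 0 0" --pt "0.8 0 0 0 0 0 0" --pt "0.8 0 0 0 0 0 0"

```text
time: 10.48
tool_pos: [0.4656, -0.352, 0.0797]
tool_rot: [3.142, 0.0, 1.6]
contact_force: [-1.1, 0.0, -0.1]
opening: 0.0704
grip_force: 0.0
```

Request:
step_arm --pt "0.8 0 0 1 0 0 0" --pt "0.8 0 0 3 0 0 0" --pt "0.8 0 0 6 0 0 0" --pt "0.8 0 0 9 0 0 0" --pt "0.8 0 0 12 0 0 0"

```text
time: 10.9
tool_pos: [0.4654, -0.3518, 0.2018]
tool_rot: [3.141, 0.0, 1.6]
contact_force: [1.2, -1.9, -0.0]
opening: 0.0733
grip_force: 0.0
```

Request:
step_arm --pt "0.8 -2 3 0 0 0 0" --pt "0.8 -4 6 0 0 0 0" --pt "0.8 -6 9 0 0 0 0" --pt "0.8 -7 11 0 0 0 0" --pt "0.8 -7 11 0 0 0 0"

```text
time: 11.32
tool_pos: [0.3935, -0.2384, 0.2007]
tool_rot: [-3.141, -0.001, 1.601]
contact_force: [1.1, 0.3, -0.5]
opening: 0.0735
grip_force: 0.0
```

```bash
python3 - <<'E'
from h import *
s=observe(); print(s["time"],s["tool_pos"],s["opening"],s["contact_force"])
for n in ("scene","side"): cv2.imwrite(f"pics/{n}5.png",read_camera(n)[:,:,::-1])
def crop(n,x,y,w,h):
    return cv2.resize(cv2.imread(f"pics/{n}5.png")[y:y+h,x:x+w],(400,300),interpolation=cv2.INTER_CUBIC)
cv2.imwrite("pics/m5.png",np.vstack([np.hstack([crop("scene",60,150,140,105),crop("side",240,285,180,135)]),np.hstack([crop("scene",0,0,560,420),crop("side",0,0,560,420)])]))
E
```

```text
11.3167 [ 0.39346753 -0.23838788  0.20073523] 0.07348991214548971 [ 1.06440098  0.28893388 -0.51599617]
```

View pics/m5.png

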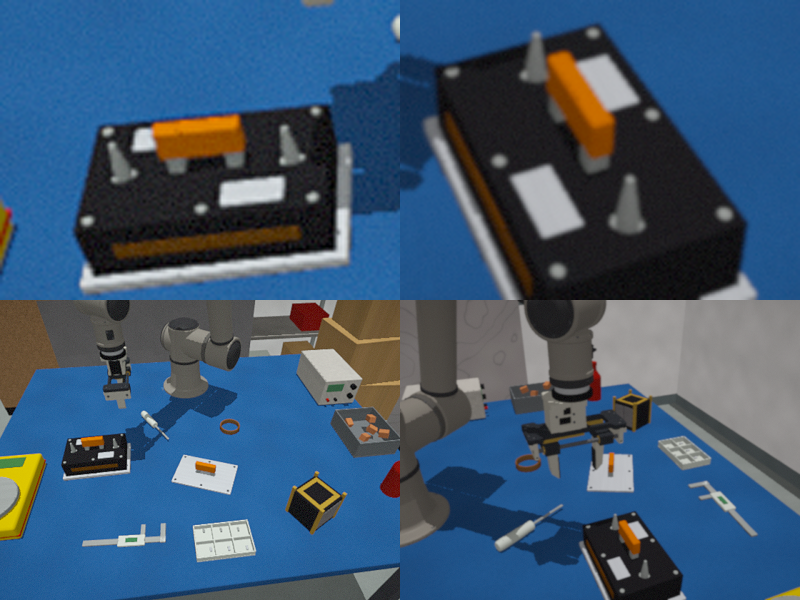

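The panel lies flat on the rim, flush all round, with both pins standing through its holes. The cover plate is untouched and the arm is clear.

```bash
python3 -c "
from cell import *
print(hand_in())"
```

```text
the job is handed in; nothing more can be done
None
```

The black panel is seated flat on the tray rim over both guide pins and released; the cover plate was left where it lay, and the job was handed in at about 11.5 s of the 51 s allowed (no verdict returned).

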